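# Clear the cigar cutter and hold its cover over the screw holes

### The job

The cigar cutter on the bench is open for cleaning: first clear the two cut cigar ends off its top face into the scrap box. Then pick up the cover plate, which has a handle on top, and hold it level just above the face, clear of it by about 15 mm, turned the right way and with its four holes lined up over the four threaded holes, so that I can slip the gasket in and start the screws. Finish while holding it still there, without laying it down or letting go, and leave the other things on the bench where they are.

Things in the scene. Friction and masses are not known exactly. Their poses are not given: they have to be found in the camera images.
- cutter_face (a point): Centre of the flat top face of the cigar cutter, a grey cast housing bolted to the bench, its cover off. Face 150 (x) by 212 mm (y), 82 mm above the bench, with an opening 54 (x) by 84 mm (y) in its middle, 22 mm deep. z up; -x is the cutter's front, where a feed mouth and V cradle stick out 85 mm below the face. Nothing rises above the face but the cigar ends on it.
- cutter_hole0 (a point): Mouth of the cutter's front (-x) left (+y) threaded hole, 8 mm wide, level with the face, at x -45, y 70 mm from cutter_face in its axes.
- cutter_hole1 (a point): Mouth of the cutter's front (-x) right (-y) threaded hole, 8 mm wide, level with the face, at x -45, y -70 mm from cutter_face in its axes.
- cutter_hole2 (a point): Mouth of the cutter's back (+x) left (+y) threaded hole, 8 mm wide, level with the face, at x 45, y 50 mm from cutter_face in its axes.
- cutter_hole3 (a point): Mouth of the cutter's back (+x) right (-y) threaded hole, 8 mm wide, level with the face, at x 45, y -50 mm from cutter_face in its axes.
- cover_grip (a point): Centre of the handle bar of the loose cover plate: bare aluminium, 130 (x) by 180 (y) by 5 mm, lying right side up on the bench, 0.29 to 0.47 kg. Bar 14 mm wide (x), 86 long (y), 12 high, its centre over the plate's middle, 38 mm above its underside; a post under each end, 62 mm clear between them. The wide pair of holes is its front (-x), as on the cutter: it fits only front to front.
- cover_hole0 (a point): Centre, at the plate's underside, of the cover's front (-x) left (+y) screw hole, 15 mm wide, at x -45, y 70, z -38 mm from cover_grip in its axes. Belongs over cutter_hole0.
- cover_hole1 (a point): Centre, at the plate's underside, of the cover's front (-x) right (-y) screw hole, 15 mm wide, at x -45, y -70, z -38 mm from cover_grip in its axes. Belongs over cutter_hole1.
- cover_hole2 (a point): Centre, at the plate's underside, of the cover's back (+x) left (+y) screw hole, 15 mm wide, at x 45, y 50, z -38 mm from cover_grip in its axes. Belongs over cutter_hole2.
- cover_hole3 (a point): Centre, at the plate's underside, of the cover's back (+x) right (-y) screw hole, 15 mm wide, at x 45, y -50, z -38 mm from cover_grip in its axes. Belongs over cutter_hole3.
- end_a_center (a point): Centre of a cut-off cigar end, brown, a firm round plug 24 mm across and 34 mm tall standing on its cut face on the cutter's face, beside the opening on its left (+y). 12 g; its underside is 17 mm below this point.
- end_b_center (a point): Centre of a cut-off cigar end, brown, a firm round plug 24 mm across and 34 mm tall standing on its cut face on the cutter's face, beside the opening on its right (-y). 12 g; its underside is 17 mm below this point.
- scrap_box: Open plywood scrap box, 170 x 170 mm, 80 mm high, walls and floor 7 mm, loose (0.65 kg). Origin at the centre of its underside, sides along its x and y.
- spray_bottle: Spray bottle, green glass with trigger head, 180 mm tall, 74 mm wide; bystander. Origin at the centre of its underside.
- glass: Empty drinking glass, 68 mm wide, 85 mm tall; bystander. Origin at the centre of its underside.
- glue_jar: White glue jar with lid, 54 mm wide, 60 mm tall; bystander. Origin at the centre of its underside.
- wheel_cutter: Leaf wheel cutter lying flat: white handle and steel disc, 205 mm long, 68 mm wide, 28 mm high; bystander. Origin near its middle on the bench, x axis from handle to disc.
- screwdriver: Screwdriver lying flat; bystander. x axis along it, handle to -x.
- screw_dish: Round steel dish with the four cover screws in it, 80 mm wide, 22 mm high; bystander. Origin at the centre of its underside.
- mould: Wooden cigar mould half with grooves across it, 120 x 240 x 34 mm; bystander. Origin at the centre of its underside.

How it is judged:
On the way, in this order (a step that is already met when the one before it is completed fails the run):
1. both cut cigar ends lie in the scrap box, let go (x of end_a_center in the frame of scrap_box between -0.078 and 0.078 m and y of end_a_center in the frame of scrap_box between -0.078 and 0.078 m and z of end_a_center in the frame of scrap_box between 0.005 and 0.06 m and x of end_b_center in the frame of scrap_box between -0.078 and 0.078 m and y of end_b_center in the frame of scrap_box between -0.078 and 0.078 m and z of end_b_center in the frame of scrap_box between 0.005 and 0.06 m and contact force between the fingers and end_a below 0.1 N and contact force between the fingers and end_b below 0.1 N), for 0.2 s.
2. the cover plate is held clear of the bench (height (world z) of cover_grip above 0.07 m and contact force between the fingers and cover above 1 N), for 0.2 s.
At the end, for the whole second after the job is handed in: Both cigar ends lie in the standing box. The fingers hold the cover still (under 20 mm/s), level within 0.1 rad, not touching the cutter; each of its four holes is within 4 mm horizontally of its own threaded hole, its underside 4 to 30 mm above the face (x of end_a_center in the frame of scrap_box between -0.078 and 0.078 m and y of end_a_center in the frame of scrap_box between -0.078 and 0.078 m and z of end_a_center in the frame of scrap_box between 0.005 and 0.06 m and x of end_b_center in the frame of scrap_box between -0.078 and 0.078 m and y of end_b_center in the frame of scrap_box between -0.078 and 0.078 m and z of end_b_center in the frame of scrap_box between 0.005 and 0.06 m and horizontal distance between cover_hole0 and cutter_hole0 below 0.004 m and horizontal distance between cover_hole1 and cutter_hole1 below 0.004 m and horizontal distance between cover_hole2 and cutter_hole2 below 0.004 m and horizontal distance between cover_hole3 and cutter_hole3 below 0.004 m and z of cover_hole0 in the frame of cutter_face between 0.004 and 0.03 m and z of cover_hole1 in the frame of cutter_face between 0.004 and 0.03 m and z of cover_hole2 in the frame of cutter_face between 0.004 and 0.03 m and z of cover_hole3 in the frame of cutter_face between 0.004 and 0.03 m and angle between each of cover_grip, scrap_box's own z axis and vertical below 0.1 rad and contact force between the fingers and cover above 1 N and contact force between cover and cutter below 0.1 N and linear speed of cover below 0.02 m/s and angular speed of cover below 0.15 rad/s and linear speed of each of end_a, end_b below 0.05 m/s); the arm keeps its last pose, push and grip.
It fails at once if one of the other things on the bench (bottle, glass, jar, wheel cutter, screwdriver, dish, mould) is shifted by more than 40 mm (distance of any of spray_bottle, glass, glue_jar, wheel_cutter, screwdriver, screw_dish, mould from where it was at the start of the episode above 0.04 m).
It also fails if it takes over 67 s, if anything falls off the work surface, if the arm or the gripper's body presses on something with over 40 N, if the wrist force passes 120 N, or if a joint passes its speed limit or range.

### The arm

A 6-joint arm with a two-finger parallel gripper is mounted at the origin on the work surface. World frame = base frame: x ahead of the robot, y to its left, z up, the work surface at z = 0. Lengths are in m, angles in rad, forces in N, time in s.
With the tool pointing down it reaches from about 0.275 to 0.725 m from the base axis. Payload 5.6 kg.
Tool frame: the origin (TCP) lies between the finger pads; the fingertips stand 11 mm ahead of it and the grasp point (between the pads) lies 8 mm behind it; z points along the fingers, y is the line along which they close (so a half turn about z gives the same grasp; the last joint's range is limited). The gripper opens to 85 mm and grips with 20 to 120 N. Pads are 22 mm wide; open, the fingers measure 114 mm over their backs; the gripper's body (76 mm by 85 mm) begins 54 mm behind the grasp point. The pads swing forward as they close: fully open they stand 13 mm farther back than shut.
Start: joints at [1.447, 0.255, 0.108, 0, -1.424, -0.285], TCP at [0.219, 0.505, 0.242] pointing down, gripper open.
Joint ranges: [-2.95, 2.95], [-1.21, 1.97], [-1.09, 1.5], [-2.87, 1.71], [-2.94, -0.07], [-3.05, 3.05]. Speed limits (rad/s): [2.57, 2.57, 3.14, 3.14, 3.14, 3.14].

### API

Orientations are given as a rotation vector (axis times angle).
In Python, from station import bot gives the robot as it stands. The module is installed in compiled form; this text tells all that it offers.
- The arm moves only by the tool arm_command, never from a script. Its argument "targets" is a list of rows, each a list of 6 numbers: the shift along the tool's x, y, z in m, then the turn, a rotation vector about the tool's x, y, z in degrees. A call has exactly 10 rows; each row is the pose to reach, as a shift and turn from the pose commanded when the call began, along the tool's axes at that moment; what a row does not reach only later rows make up. A row lasts 1/10 s, in which the tool goes at most 50 mm and 8.59 degrees, less where a joint would pass 70% of its speed; a pose out of reach is approached as far as the arm can. A call with a gripper value outside its range is refused whole. "grip" is the opening in per cent of the stroke, from 0 (shut) to 100 (fully open), set as the call begins (left out, the last holds). The fingers move at their own pace and stop on an object; "squeeze" is the grip in N (left out, the last holds). Time passes only in rows, so rows that repeat a pose let the fingers close, or fill a call up. It gives the time, the measured TCP pose, the force, the opening and the grip force at its end, in the units of the state.
- bot.state(): the state, without advancing time (a new reading comes with each control period).
- bot.capture(name): name is "side" or "top" or "wrist"; returns the picture (480x640x3 uint8, red, green, blue); there is no depth.
- bot.camera_model(name): a dict with "intrinsics" (3x3 intrinsics, pixels), "position" and "attitude" of the camera in the world; the wrist camera has in their place "mount" (4x4, takes a point from camera to tool coordinates, whose origin is the TCP and whose axes are the flange's). Camera axes: x right, y down, z forward; pixel columns grow to the right and rows downward; lengths in m; the calibration is good to about 2 mm. The wrist camera is an equidistant fisheye: a pixel r from the principal point sees the ray r / f radians off the axis. A picture is of the moment at which its call begins: read the wrist's pose just before it. camera_model takes no time and is no camera call.
- bot.sign_off(): hands the job in; it is judged then, once.
The state is a dict: "time": time; "q": joint angles; "joint_vel": joint speeds; "joint_torque": joint torques, N m; "tool_pos": TCP position; "tool_rot": TCP orientation; "wrist_force": force on the tool from outside, world axes, zero at the start; "wrist_torque": the same for the moment, N m; "finger_gap": opening from 0.0 (shut) to 1.0 (fully open); "grasp_force": force on a finger pad.
Only numpy, scipy, OpenCV 4.12 (cv2) and the standard library are available. Lean on these libraries where they do the work, as an engineer would, in place of code of your own. Each camera call takes 0.05 s, during which the arm holds its last target. There are 200 camera calls.

## Working session

There is one attempt and no reset: what is moved stays moved. The work goes in short steps, Python scripts to look and compute and a tool call to move; the robot and the scene stay as the last step left them, time stands still between calls to the robot, and variables do not carry over. Pictures are saved under pics/ and viewed, at most 10 in all, crops included, and the job is handed in when it is done.

Besides the shell and the picture viewer there is one more tool, called after "Emit:" in YAML: its name, and indented under it one key for each argument. arm_command: Moves the arm, as the interface text tells. Its arguments: {"type":"object","properties":{"targets":{"type":"array"},"grip":{"type":"number"},"squeeze":{"type":"number"}},"required":["targets"]}

```bash
mkdir -p pics; python3 - <<'E'
from station import bot
import cv2,numpy as np
s=bot.state()
print({k:np.round(v,3).tolist() for k,v in s.items()})
for n in("top","side","wrist"):
    im=bot.capture(n); cv2.imwrite(f"pics/{n}0.png",im[:,:,::-1]); m=bot.camera_model(n)
    print(n,{k:np.round(v,4).tolist() if not isinstance(v,str) else v for k,v in m.items()})
E
```

```text
{'time': 0.0, 'q': [1.447, 0.256, 0.107, -0.0, -1.424, -0.285], 'joint_vel': [-0.0, -0.003, 0.002, -0.001, 0.001, -0.0], 'joint_torque': [0.001, -38.663, 23.794, 5.365, -0.006, -0.0], 'tool_pos': [0.218, 0.504, 0.241], 'tool_rot': [3.074, -0.637, -0.001], 'wrist_force': [0.28, -0.943, 0.252], 'wrist_torque': [-0.001, 0.014, -0.009], 'grasp_force': 0.0, 'finger_gap': 0.998}
top {'intrinsics': [[510.0403, 0.0, 316.6906], [0.0, 510.0403, 233.497], [0.0, 0.0, 1.0]], 'position': [0.4652, 0.0174, 1.7799], 'attitude': [-2.191, 2.1992, -0.0553]}
side {'intrinsics': [[566.124, 0.0, 312.7047], [0.0, 566.124, 243.0577], [0.0, 0.0, 1.0]], 'position': [0.0763, -0.9971, 1.0506], 'attitude': [-2.2278, 0.5462, -0.2343]}
wrist {'intrinsics': [[371.6483, 0.0, 322.6276], [0.0, 371.6483, 232.8322], [0.0, 0.0, 1.0]], 'mount': [[0.0002, -0.9492, -0.3148, 0.081], [1.0, 0.0001, 0.0002, 0.0004], [-0.0002, -0.3148, 0.9492, -0.1327], [0.0, 0.0, 0.0, 1.0]]}
```

View pics/top0.png

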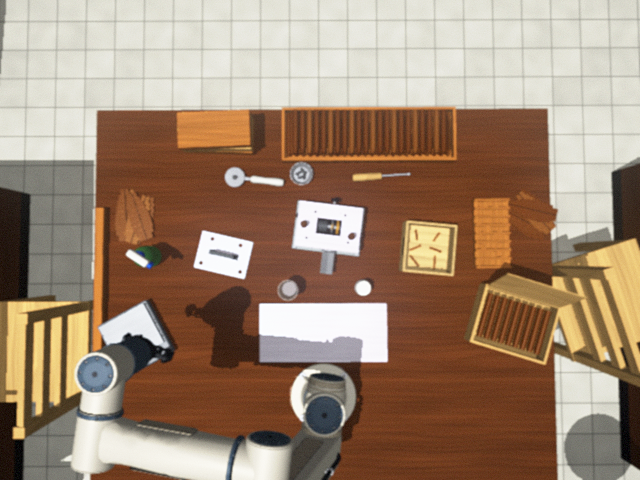

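View pics/side0.png

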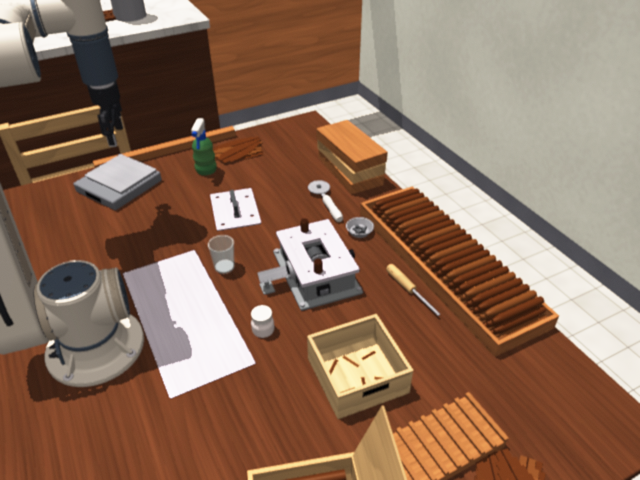

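The top view shows the cutter at about (328,228), the cover at (223,254) and the scrap box at (430,248). The ends show as dark dots at about (305,212) and (357,238). The cover's front seems to face the robot, and the side view agrees. Next I'll take a finer measurement.

```bash
cat > h.py <<'E'
from station import bot
import cv2,numpy as np
from scipy.spatial.transform import Rotation as R
def ray(n,uv,pose=None):
    m=bot.camera_model(n);K=np.array(m["intrinsics"]);uv=np.atleast_2d(uv).astype(float)
    d=(uv-K[:2,2])/K[0,0]
    if n=="wrist":
        r=np.linalg.norm(d,axis=1,keepdims=True)+1e-12
        v=np.hstack([np.sin(r)*d/r,np.cos(r)])
        M=np.array(m["mount"]);p,a=pose;Rt=R.from_rotvec(a).as_matrix()
        return Rt@M[:3,3]+p,v@(Rt@M[:3,:3]).T
    A=np.array(m["attitude"]);Rm=R.from_rotvec(A).as_matrix() if A.ndim==1 else A
    return np.array(m["position"]),np.c_[d,np.ones(len(d))]@Rm.T
def at_z(n,uv,z,pose=None):
    o,d=ray(n,uv,pose);return o+d*((z-o[2])/d[:,2])[:,None]
def proj(n,P,pose=None):
    m=bot.camera_model(n);K=np.array(m["intrinsics"]);P=np.atleast_2d(P)
    if n=="wrist":
        M=np.array(m["mount"]);p,a=pose;Rt=R.from_rotvec(a).as_matrix()
        v=((P-p)@Rt-M[:3,3])@M[:3,:3]
        s=np.linalg.norm(v[:,:2],axis=1);t=np.arctan2(s,v[:,2])
        return v[:,:2]/s[:,None]*t[:,None]*K[0,0]+K[:2,2]
    A=np.array(m["attitude"]);Rm=R.from_rotvec(A).as_matrix() if A.ndim==1 else A
    v=(P-np.array(m["position"]))@Rm;return v[:,:2]/v[:,2:]*K[0,0]+K[:2,2]
def pose():
    s=bot.state();return np.array(s["tool_pos"]),np.array(s["tool_rot"])
def delta(target,yaw,p=None):
    """tool-axes shift (mm) and turn (deg) to reach world target with tool down; yaw = world angle of tool x"""
    p0,a0=p or pose();R0=R.from_rotvec(a0)
    Rt=R.from_euler('z',yaw)*R.from_euler('x',np.pi)
    return np.round(R0.inv().apply(np.array(target)-p0)*1000,1),np.round((R0.inv()*Rt).as_rotvec(degrees=True),2)
E
python3 - <<'E'
from h import *
im=cv2.imread("pics/top0.png");g=im.min(2)
for nm,(x0,x1,y0,y1),z in(("cover",(188,258,225,285),.005),("cutter",(288,370,195,262),.082)):
    mk=np.zeros_like(g);mk[y0:y1,x0:x1]=(g[y0:y1,x0:x1]>150)*255
    c=max(cv2.findContours(mk,0,2)[0],key=cv2.contourArea);b=cv2.boxPoints(cv2.minAreaRect(c))
    P=at_z("top",b,z)[:,:2];e=np.diff(np.r_[P,P[:1]],axis=0)
    print(nm,b.round(1).tolist(),P.round(4).tolist(),P.mean(0).round(4),np.linalg.norm(e,axis=1).round(3),np.degrees(np.arctan2(e[:,1],e[:,0])).round(1))
print("box",at_z("top",[[402,270],[406,222],[458,226],[454,275]],.08).round(3).tolist(), at_z("top",[[430,248]],.08))
print("ends",at_z("top",[[305,212],[357,238]],.1).round(3).tolist())
a=cv2.resize(im[190:285,185:375],None,fx=4.2,fy=4.2,interpolation=cv2.INTER_CUBIC);cv2.imwrite("pics/c1.png",a)
print(R.from_rotvec(pose()[1]).as_matrix().round(2))
E
```

```text
cover [[192.60000610351562, 267.20001220703125], [201.5, 229.1999969482422], [253.39999389648438, 241.39999389648438], [244.39999389648438, 279.3999938964844]] [[0.4405, 0.4501], [0.5724, 0.4201], [0.5292, 0.2392], [0.3976, 0.2698]] [0.4849 0.3448] [0.135 0.186 0.135 0.185] [ -12.8 -103.4  166.9   76.6]
cutter [[290.6000061035156, 257.3999938964844], [296.70001220703125, 198.1999969482422], [363.70001220703125, 205.0], [357.6000061035156, 264.20001220703125]] [[0.473, 0.1055], [0.6707, 0.085], [0.6468, -0.139], [0.4493, -0.1171]] [ 0.5599 -0.0164] [0.199 0.225 0.199 0.224] [ -5.9 -96.1 173.7  83.9]
box [[0.43, -0.265, 0.08], [0.59, -0.28, 0.08], [0.576, -0.453, 0.08], [0.412, -0.437, 0.08]] [[ 0.5024293  -0.35878057  0.08      ]]
ends [[0.622, 0.057, 0.1], [0.536, -0.114, 0.1]]
[[ 0.92 -0.4  -0.  ]
 [-0.4  -0.92 -0.  ]
 [ 0.    0.   -1.  ]]
```

View pics/c1.png

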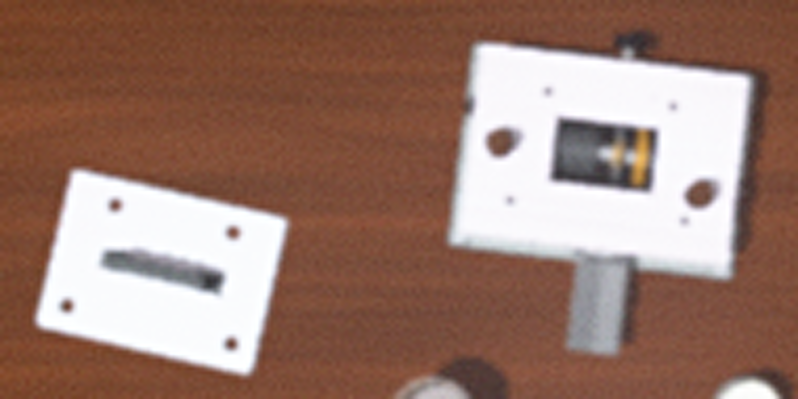

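The wide hole pair is on the robot's side for both parts, so front faces front. Cover yaw is about -13° and cutter yaw about -6.5°. In the crop, the cutter holes are at (548,91), (673,106), (510,200) and (684,221), and the ends at (500,141) and (702,193).

```bash
cat >> h.py <<'E'
LOC=np.array([[-45,70],[-45,-70],[45,50],[45,-50]])/1000.
def fit(P):
    """rigid 2D fit of the hole pattern: centre, yaw, residuals mm"""
    P=np.array(P)[:,:2];c=P.mean(0);l=LOC-LOC.mean(0);q=P-c
    th=np.arctan2((l[:,0]*q[:,1]-l[:,1]*q[:,0]).sum(),(l*q).sum())
    Rm=np.array([[np.cos(th),-np.sin(th)],[np.sin(th),np.cos(th)]])
    c=c-Rm@LOC.mean(0)
    return c,th,(np.linalg.norm(P-c-LOC@Rm.T,axis=1)*1000).round(1)
E
python3 - <<'E'
from h import *
f=lambda c:(np.array(c)+.5)/4.2-.5+[185,190]
for nm,c,z in(("cutter",[[510,200],[684,221],[548,91],[673,106]],.082),("cover",[[66,306],[231,344],[115,205],[233,232]],.005)):
    o,t,r=fit(at_z("top",f(c),z));print(nm,o.round(4),np.degrees(t).round(2),r)
print(at_z("top",f([[500,141],[702,193]]),.105).round(4))
print(delta([.485,.345,.26],np.radians(-103.2)),delta([.56,.0,.26],np.radians(-96.5)))
E
```

```text
cutter [ 0.5757 -0.0205] -7.11 [0.5 0.5 0.1 0.1]
cover [0.4848 0.3447] -13.14 [0.3 0.2 0.3 0.4]
[[ 0.5851  0.0613  0.105 ]
 [ 0.5437 -0.0967  0.105 ]]
(array([307.9,  40.3, -18.3]), array([ 7.000e-02, -6.000e-02,  7.977e+01])) (array([513.9, 327. , -17.9]), array([ 7.000e-02, -6.000e-02,  7.307e+01]))
```

Emit:
arm_command:
  targets:
    - [0.02,0.003,-0.002,0,0,6]
    - [0.05,0.007,-0.004,0,0,14]
    - [0.09,0.012,-0.006,0,0,22.5]
    - [0.13,0.017,-0.008,0,0,31]
    - [0.17,0.022,-0.01,0,0,39.5]
    - [0.21,0.027,-0.012,0,0,48]
    - [0.25,0.033,-0.015,0,0,56.5]
    - [0.28,0.037,-0.017,0,0,65]
    - [0.3,0.039,-0.018,0,0,73]
    - [0.308,0.04,-0.018,0,0,79.8]
  grip: 60

```text
time: 1.15
tool_pos: [0.4868, 0.3442, 0.2597]
tool_rot: [1.941, -2.469, 0.001]
wrist_force: [0.7, 0.4, -0.9]
finger_gap: 0.599
grasp_force: 0.0
```

```bash
python3 - <<'E'
from h import *
for _ in range(5): bot.capture("wrist")
p=pose();im=bot.capture("wrist");cv2.imwrite("pics/w1.png",im[:,:,::-1]);np.save("w1.npy",np.array(p));print(p)
def holes(im,p,c,th,z):
    P=c+LOC@np.array([[np.cos(th),np.sin(th)],[-np.sin(th),np.cos(th)]])
    return proj("wrist",np.c_[P,np.full(4,z)],p)
print(holes(im,p,np.array([.4848,.3447]),np.radians(-13.14),.005).round(0).tolist())
print(delta([.576,-.02,.26],np.radians(-97.1)))
E
```

```text
(array([0.48482305, 0.34580601, 0.26007214]), array([ 1.95466195e+00, -2.45885341e+00, -2.20669234e-04]))
[[362.0, 251.0], [366.0, 124.0], [282.0, 234.0], [279.0, 143.0]]
(array([ 3.359e+02, -1.715e+02,  2.000e-01]), array([ 0.02, -0.  , -5.94]))
```

View pics/w1.png

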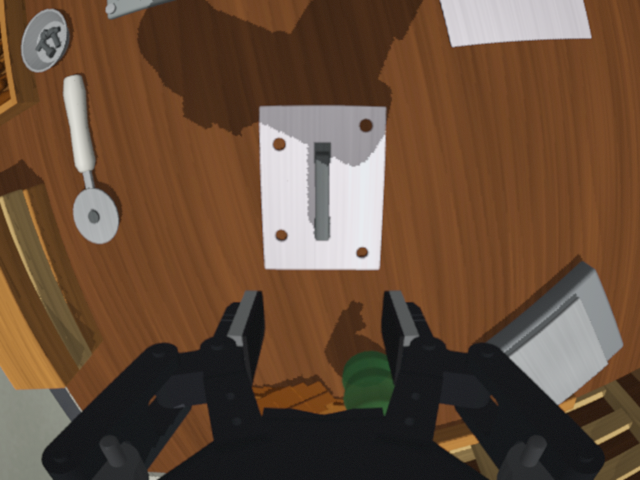

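The wrist view shows the cover holes at (362,252), (366,125), (281,235) and (279,144), within 1 px of prediction. I'm moving over the cutter.

Emit:
arm_command:
  targets:
    - [0.02,-0.01,0,0,0,-0.4]
    - [0.056,-0.028,0,0,0,-1]
    - [0.096,-0.048,0,0,0,-1.7]
    - [0.136,-0.069,0,0,0,-2.4]
    - [0.176,-0.09,0,0,0,-3.1]
    - [0.216,-0.11,0,0,0,-3.8]
    - [0.256,-0.131,0,0,0,-4.5]
    - [0.292,-0.149,0,0,0,-5.1]
    - [0.322,-0.164,0,0,0,-5.7]
    - [0.336,-0.1715,0,0,0,-5.95]
  grip: 60

```text
time: 2.45
tool_pos: [0.5754, -0.0227, 0.2604]
tool_rot: [2.077, -2.357, 0.001]
wrist_force: [-0.1, 0.4, 0.2]
finger_gap: 0.597
grasp_force: 0.0
```

```bash
cat >> h.py <<'E'
def dark(im,uv,r=7):
    """centroid of the dark blob near uv"""
    g=255.-im.max(2).astype(float);out=[]
    for u,v in np.atleast_2d(uv):
        for _ in range(3):
            a,b=int(round(u)),int(round(v));w=g[b-r:b+r+1,a-r:a+r+1]
            w=np.clip(w-np.median(w)-.35*(w.max()-np.median(w)),0,None)
            y,x=np.mgrid[b-r:b+r+1,a-r:a+r+1];u,v=(w*x).sum()/w.sum(),(w*y).sum()/w.sum()
        out.append([u,v])
    return np.array(out)
def pat(c,th,z):
    P=c+LOC@np.array([[np.cos(th),np.sin(th)],[-np.sin(th),np.cos(th)]]);return np.c_[P,np.full(4,z)]
E
python3 - <<'E'
from h import *
for _ in range(5): bot.capture("wrist")
p=pose();im=bot.capture("wrist")[:,:,::-1];cv2.imwrite("pics/w2.png",im);np.save("w2.npy",np.array(p));print(p)
g=proj("wrist",pat(np.array([.5757,-.0205]),np.radians(-7.11),.082),p);d=dark(im,g)
print(g.round(1).tolist(),d.round(1).tolist());o,t,r=fit(at_z("wrist",d,.082,p));print(o,np.degrees(t),r)
print("ends pred",proj("wrist",[[.5851,.0613,.116],[.5437,-.0967,.116]],p).round(0).tolist())
E
```

```text
(array([ 0.57520421, -0.01978942,  0.26034902]), array([-2.07785551e+00,  2.35594859e+00,  3.50017695e-04]))
[[370.4, 281.1], [376.0, 127.2], [272.8, 261.4], [268.3, 150.9]] [[369.5, 281.9], [375.3, 127.9], [272.3, 261.3], [267.9, 151.5]]
[ 0.57627834 -0.02012434] -7.274287316540916 [0.3 0.2 0.5 0.2]
ends pred [[323.0, 311.0], [352.0, 115.0]]
```

View pics/w2.png

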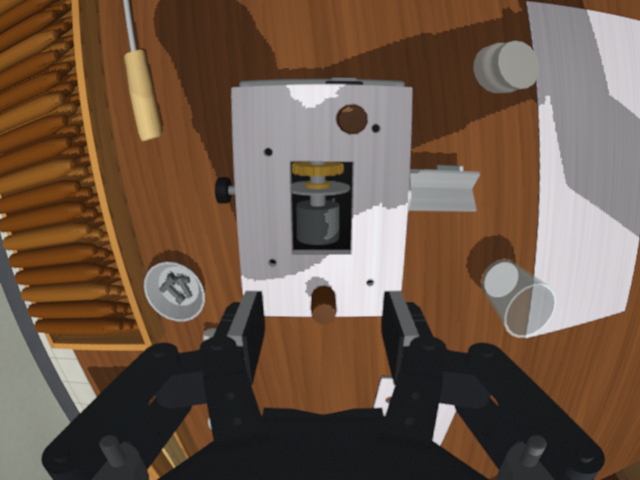

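The cutter holes fit to within 0.5 mm: centre (0.5763, -0.0201), yaw -7.27°. End a's top is at about (323,308) and end b's top at about (352,119), both close to prediction.

```bash
python3 - <<'E'
from h import *
p=np.load("w2.npy");e=at_z("wrist",[[323,309],[352,119]],.116,p);print(e.round(4))
c,s=np.cos(np.radians(-7.27)),np.sin(np.radians(-7.27));print((e[:,:2]-[.5763,-.0201])@np.array([[c,-s],[s,c]]))
print(delta([.585,.0605,.0985],np.radians(-97.27)))
E
```

```text
[[ 0.5848  0.0589  0.116 ]
 [ 0.5441 -0.0941  0.116 ]]
[[-0.00159051  0.07945018]
 [-0.02258823 -0.07748582]]
(array([-80.7,   0.3, 161.9]), array([-0.01,  0.02,  0.11]))
```

Emit:
arm_command:
  targets:
    - [-0.025,0,0.005,0,0,0]
    - [-0.055,0,0.02,0,0,0]
    - [-0.075,0,0.045,0,0,0]
    - [-0.08,0,0.075,0,0,0]
    - [-0.08,0,0.105,0,0,0]
    - [-0.08,0,0.13,0,0,0]
    - [-0.08,0,0.148,0,0,0]
    - [-0.08,0,0.158,0,0,0]
    - [-0.08,0,0.162,0,0,0]
    - [-0.08,0,0.162,0,0,0]
  grip: 60

```text
time: 3.75
tool_pos: [0.5857, 0.059, 0.0986]
tool_rot: [-2.077, 2.357, -0.0]
wrist_force: [0.3, 0.3, -0.3]
finger_gap: 0.597
grasp_force: 0.0
```

Emit:
arm_command:
  targets:
    - [0,0,0,0,0,0]
    - [0,0,0,0,0,0]
    - [0,0,0,0,0,0]
    - [0,0,0,0,0,0]
    - [0,0,0,0,0,0]
    - [0,0,0,0,0,0]
    - [0,0,0,0,0,0]
    - [0,0,-0.01,0,0,0]
    - [0,0,-0.035,0,0,0]
    - [0,0,-0.07,0,0,0]
  grip: 10
  squeeze: 20

```text
time: 4.75
tool_pos: [0.5841, 0.0582, 0.1675]
tool_rot: [2.073, -2.355, -0.004]
wrist_force: [0.8, 0.2, -0.3]
finger_gap: 0.272
grasp_force: 19.7
```

```bash
python3 - <<'E'
from h import *
s=bot.state();print(s["tool_pos"],s["grasp_force"],s["finger_gap"])
b=np.radians(-97.27)
print(delta([.502,-.315,.2],b),delta([.502,-.315,.06],b))
E
```

```text
[0.58410376 0.05820098 0.16750075] 19.695054546464235 0.271595003509027
(array([380.7,  34.2, -31.7]), array([ 0.26, -0.1 , -0.02])) (array([380.4,  33.6, 108.3]), array([ 0.26, -0.1 , -0.02]))
```

Emit:
arm_command:
  targets:
    - [0.015,0.001,-0.02,0,0,0]
    - [0.05,0.004,-0.032,0,0,0]
    - [0.095,0.008,-0.032,0,0,0]
    - [0.14,0.012,-0.032,0,0,0]
    - [0.185,0.016,-0.032,0,0,0]
    - [0.23,0.02,-0.032,0,0,0]
    - [0.275,0.024,-0.032,0,0,0]
    - [0.32,0.028,-0.032,0,0,0]
    - [0.36,0.032,-0.032,0,0,0]
    - [0.395,0.035,-0.032,0,0,0]

```text
time: 5.75
tool_pos: [0.4997, -0.3308, 0.2005]
tool_rot: [2.075, -2.359, -0.001]
wrist_force: [0.3, -0.2, 0.7]
finger_gap: 0.27
grasp_force: 19.7
```

Emit:
arm_command:
  targets:
    - [0,0,0,0,0,0]
    - [0,0,0.01,0,0,0]
    - [0,0,0.035,0,0,0]
    - [0,0,0.065,0,0,0]
    - [0,0,0.095,0,0,0]
    - [0,0,0.12,0,0,0]
    - [0,0,0.135,0,0,0]
    - [0,0,0.14,0,0,0]
    - [0,0,0.14,0,0,0]
    - [0,0,0.14,0,0,0]

```text
time: 6.75
tool_pos: [0.5016, -0.3286, 0.0613]
tool_rot: [-2.077, 2.357, -0.002]
wrist_force: [0.5, 0.2, 0.1]
finger_gap: 0.27
grasp_force: 19.7
```

Emit:
arm_command:
  targets:
    - [0,0,0,0,0,0]
    - [0,0,0,0,0,0]
    - [0,0,0,0,0,0]
    - [0,0,0,0,0,0]
    - [0,0,-0.01,0,0,0]
    - [0,0,-0.035,0,0,0]
    - [0,0,-0.07,0,0,0]
    - [0,0,-0.105,0,0,0]
    - [0,0,-0.13,0,0,0]
    - [0,0,-0.14,0,0,0]
  grip: 60

```text
time: 7.75
tool_pos: [0.5019, -0.3296, 0.2044]
tool_rot: [-2.075, 2.356, -0.009]
wrist_force: [0.5, 0.1, -0.3]
finger_gap: 0.599
grasp_force: 0.0
```

```bash
python3 - <<'E'
from h import *
p=pose();im=bot.capture("wrist")[:,:,::-1];cv2.imwrite("pics/w3.png",im);np.save("w3.npy",np.array(p));print(p)
b=np.radians(-97.27)
print(delta([.544,-.0945,.2],b),delta([.544,-.0945,.0985],b))
E
```

```text
(array([ 0.50187472, -0.32961422,  0.20443218]), array([-2.07480976,  2.35616083, -0.00901526]))
(array([-238.5,  -12. ,    4. ]), array([-0.33, -0.12,  0.01])) (array([-238.8,  -11.4,  105.5]), array([-0.33, -0.12,  0.01]))
```

View pics/w3.png

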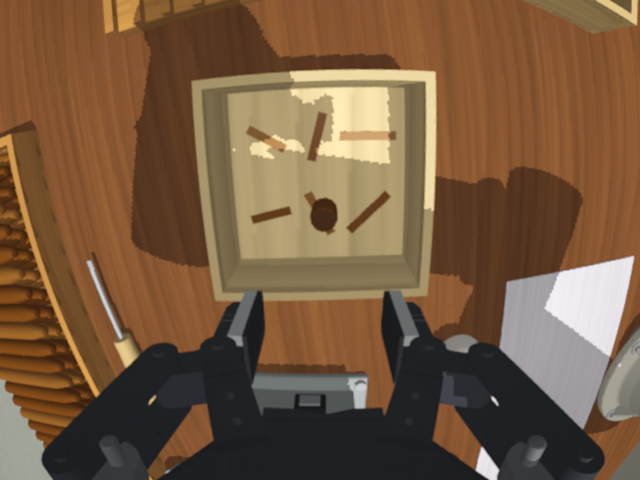

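End a stands in the box at (323,215). Now end b.

Emit:
arm_command:
  targets:
    - [-0.015,-0.001,0,0,0,0]
    - [-0.05,-0.003,0,0,0,0]
    - [-0.095,-0.005,0,0,0,0]
    - [-0.14,-0.007,0,0,0,0]
    - [-0.18,-0.009,0,0,0,0]
    - [-0.215,-0.011,0,0,0,0]
    - [-0.235,-0.012,0.005,0,0,0]
    - [-0.2385,-0.012,0.025,0,0,0]
    - [-0.2385,-0.012,0.05,0,0,0]
    - [-0.2385,-0.012,0.07,0,0,0]
  grip: 60

```text
time: 8.8
tool_pos: [0.5413, -0.0925, 0.1274]
tool_rot: [2.075, -2.355, -0.005]
wrist_force: [-0.3, 0.1, -0.3]
finger_gap: 0.597
grasp_force: 0.0
```

```bash
python3 - <<'E'
from h import *
for _ in range(3): bot.capture("wrist")
print(pose(),delta([.544,-.0945,.0985],np.radians(-97.27)))
E
```

```text
(array([ 0.54116413, -0.09330248,  0.12816886]), array([ 2.0736755 , -2.35441048, -0.00524118])) (array([ 0.8, -3.1, 29.7]), array([ 0.3 , -0.05,  0.01]))
```

Emit:
arm_command:
  targets:
    - [0,-0.003,0.006,0,0,0]
    - [0,-0.003,0.014,0,0,0]
    - [0,-0.003,0.022,0,0,0]
    - [0,-0.003,0.028,0,0,0]
    - [0,-0.003,0.03,0,0,0]
    - [0,-0.003,0.03,0,0,0]
    - [0,-0.003,0.03,0,0,0]
    - [0,-0.003,0.03,0,0,0]
    - [0,-0.003,0.03,0,0,0]
    - [0,-0.003,0.03,0,0,0]

```text
time: 9.95
tool_pos: [0.546, -0.0941, 0.1005]
tool_rot: [-2.076, 2.358, -0.0]
wrist_force: [-0.4, 0.5, 0.0]
finger_gap: 0.6
grasp_force: 0.0
```

Emit:
arm_command:
  targets:
    - [0,0,0,0,0,0]
    - [0,0,0,0,0,0]
    - [0,0,0,0,0,0]
    - [0,0,0,0,0,0]
    - [0,0,0,0,0,0]
    - [0,0,0,0,0,0]
    - [0,0,-0.01,0,0,0]
    - [0,0,-0.03,0,0,0]
    - [0,0,-0.065,0,0,0]
    - [0,0,-0.1,0,0,0]
  grip: 10

```text
time: 10.95
tool_pos: [0.5454, -0.0942, 0.2017]
tool_rot: [2.076, -2.357, -0.001]
wrist_force: [1.7, -0.2, 0.6]
finger_gap: 0.274
grasp_force: 19.7
```

```bash
python3 - <<'E'
from h import *
s=bot.state();print(s["tool_pos"],s["grasp_force"],s["finger_gap"])
print(delta([.495,-.388,.2],np.radians(-97.27)))
E
```

```text
[ 0.54540846 -0.09420255  0.20169793] 19.67716563027352 0.27386331235671835
(array([297.8,  12.8,   1.8]), array([ 0.06, -0.02,  0.  ]))
```

Emit:
arm_command:
  targets:
    - [0.015,0.001,0,0,0,0]
    - [0.045,0.002,0,0,0,0]
    - [0.085,0.004,0,0,0,0]
    - [0.125,0.006,0,0,0,0]
    - [0.165,0.008,0,0,0,0]
    - [0.205,0.01,0,0,0,0]
    - [0.245,0.011,0,0,0,0]
    - [0.275,0.012,0,0,0,0]
    - [0.293,0.013,0,0,0,0]
    - [0.298,0.013,0,0,0,0]

```text
time: 11.95
tool_pos: [0.4945, -0.3897, 0.2]
tool_rot: [2.073, -2.36, -0.001]
wrist_force: [0.5, 0.0, 0.2]
finger_gap: 0.272
grasp_force: 19.7
```

Emit:
arm_command:
  targets:
    - [0,0,0,0,0,0]
    - [0,0,0.01,0,0,0]
    - [0,0,0.035,0,0,0]
    - [0,0,0.065,0,0,0]
    - [0,0,0.095,0,0,0]
    - [0,0,0.12,0,0,0]
    - [0,0,0.137,0,0,0]
    - [0,0,0.142,0,0,0]
    - [0,0,0.142,0,0,0]
    - [0,0,0.142,0,0,0]

```text
time: 12.95
tool_pos: [0.4961, -0.388, 0.0594]
tool_rot: [-2.077, 2.357, -0.003]
wrist_force: [0.0, 0.5, -0.5]
finger_gap: 0.271
grasp_force: 19.7
```

Emit:
arm_command:
  targets:
    - [0,0,0,0,0,0]
    - [0,0,0,0,0,0]
    - [0,0,0,0,0,0]
    - [0,0,0,0,0,0]
    - [0,0,-0.01,0,0,0]
    - [0,0,-0.035,0,0,0]
    - [0,0,-0.07,0,0,0]
    - [0,0,-0.105,0,0,0]
    - [0,0,-0.14,0,0,0]
    - [0,0,-0.17,0,0,0]
  grip: 60

```text
time: 13.95
tool_pos: [0.4953, -0.3883, 0.2316]
tool_rot: [-2.076, 2.357, -0.004]
wrist_force: [0.0, -0.9, -0.1]
finger_gap: 0.599
grasp_force: 0.0
```

```bash
python3 - <<'E'
from h import *
bot.capture("wrist");bot.capture("wrist")
p=pose();im=bot.capture("wrist")[:,:,::-1];cv2.imwrite("pics/w4.png",im);print(p)
print(delta([.485,.345,.23],np.radians(-103.2)))
E
```

```text
(array([ 0.49680117, -0.38967661,  0.23487317]), array([-2.07464166,  2.35595848, -0.01629028]))
(array([-7.264e+02,  1.040e+02, -5.000e-01]), array([-0.34, -0.12,  5.93]))
```

View pics/w4.png

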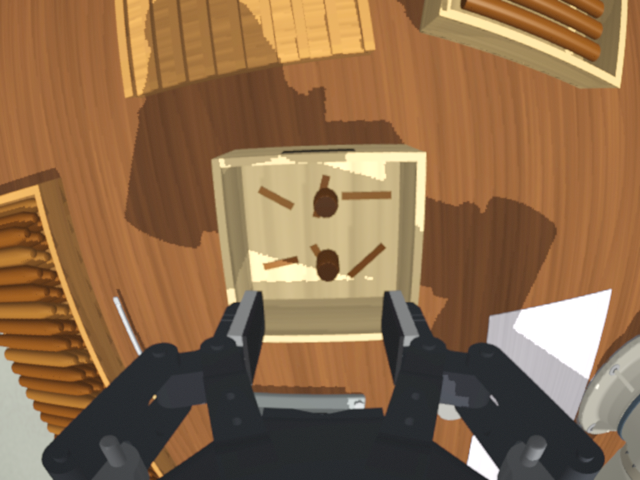

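Both ends stand in the box, at (325,203) and (327,265). Now to the cover. It is offset in three directions from here, so two calls.

Emit:
arm_command:
  targets:
    - [-0.015,0.002,0,0,0,0.3]
    - [-0.045,0.006,0,0,0,0.6]
    - [-0.085,0.012,0,0,0,1]
    - [-0.125,0.018,0,0,0,1.4]
    - [-0.165,0.024,0,0,0,1.7]
    - [-0.205,0.029,0,0,0,2]
    - [-0.245,0.035,0,0,0,2.3]
    - [-0.285,0.041,0,0,0,2.6]
    - [-0.325,0.047,0,0,0,2.9]
    - [-0.365,0.052,0,0,0,3.2]

```text
time: 15.1
tool_pos: [0.4884, -0.0175, 0.2274]
tool_rot: [2.008, -2.414, -0.002]
wrist_force: [0.5, -0.1, -1.3]
finger_gap: 0.603
grasp_force: 0.0
```

Emit:
arm_command:
  targets:
    - [-0.04,0.006,0,0,0,0.3]
    - [-0.08,0.012,0,0,0,0.6]
    - [-0.12,0.018,0,0,0,0.9]
    - [-0.16,0.024,0,0,0,1.2]
    - [-0.2,0.03,0,0,0,1.5]
    - [-0.24,0.036,0,0,0,1.8]
    - [-0.28,0.042,0,0,0,2.1]
    - [-0.315,0.046,0,0,0,2.4]
    - [-0.34,0.05,0,0,0,2.6]
    - [-0.355,0.052,0,0,0,2.7]

```text
time: 16.1
tool_pos: [0.502, 0.3408, 0.2267]
tool_rot: [1.952, -2.458, -0.0]
wrist_force: [0.2, -0.3, -0.1]
finger_gap: 0.599
grasp_force: 0.0
```

```bash
python3 - <<'E'
from h import *
def m(im,p):
    g=proj("wrist",pat(np.array([.4848,.3447]),np.radians(-13.14),.005),p);d=dark(im,g,6)
    o,t,r=fit(at_z("wrist",d,.005,p));print(o.round(4),np.degrees(t).round(2),r,(d-g).round(1).tolist());return o,t
m(cv2.imread("pics/w1.png"),np.load("w1.npy"))
for _ in range(3): bot.capture("wrist")
p=pose();im=bot.capture("wrist")[:,:,::-1];cv2.imwrite("pics/w5.png",im);np.save("w5.npy",np.array(p));print(p)
o,t=m(im,p)
for z in(.08,.029):print(delta([*o,z],t-np.pi/2))
E
```

```text
[0.4857 0.3483] -12.61 [1.1 2.4 0.8 1.8] [[-0.1, 3.5], [-1.1, 0.8], [-0.1, 3.9], [1.1, 4.7]]
(array([0.50264135, 0.33925055, 0.22736497]), array([ 1.95192900e+00, -2.45915445e+00,  3.62696209e-04]))
[0.4854 0.3467] -12.84 [2.6 1.6 2.4 3.4] [[0.5, 3.8], [-1.3, 0.4], [0.4, 4.3], [-0.4, -1.1]]
(array([ -4.1,  18.8, 147.8]), array([ 0.04, -0.07, -0.33]))
(array([ -4.1,  18.7, 198.8]), array([ 0.04, -0.07, -0.33]))
```

```bash
cat >> h.py <<'E'
def brown(im,uv,r=9):
    """centroid of the saturated blob (bench seen through a cover hole) nearest uv"""
    S=(cv2.cvtColor(np.ascontiguousarray(im),cv2.COLOR_BGR2HSV)[:,:,1]>100).astype(np.uint8)
    n,_,st,ce=cv2.connectedComponentsWithStats(S,connectivity=4);ok=np.where((st[:,4]>15)&(st[:,4]<400))[0]
    return np.array([ce[ok][np.linalg.norm(ce[ok]-q,axis=1).argmin()] for q in uv])
E
python3 - <<'E'
from h import *
for k in("1","5"):
    im=cv2.imread(f"pics/w{k}.png");p=tuple(np.load(f"w{k}.npy"))
    g=proj("wrist",pat(np.array([.4848,.3447]),np.radians(-13.14),.005),p);d=brown(im,g)
    o,t,r=fit(at_z("wrist",d,.005,p));print(o.round(4),np.degrees(t).round(2),r,(d-g).round(1).tolist())
for z in(.08,.029):print(delta([*o,z],t-np.pi/2))
E
```

```text
[0.4855 0.3452] -13.25 [0.2 0.1 0.1 0.2] [[-0.8, 0.4], [-0.5, 0.8], [-0.6, 0.5], [-0.3, 0.6]]
[0.4856 0.3452] -13.26 [0.2 0.1 0.  0.2] [[-0.8, 0.5], [-0.6, 0.9], [-0.7, 0.5], [-0.4, 0.7]]
(array([ -2.7,  18.3, 147.8]), array([ 0.04, -0.07,  0.1 ]))
(array([ -2.7,  18.2, 198.8]), array([ 0.04, -0.07,  0.1 ]))
```

Emit:
arm_command:
  targets:
    - [-0.001,0.007,0.005,0,0,0]
    - [-0.0027,0.0155,0.02,0,0,0.1]
    - [-0.0027,0.0182,0.045,0,0,0.1]
    - [-0.0027,0.0182,0.075,0,0,0.1]
    - [-0.0027,0.0182,0.105,0,0,0.1]
    - [-0.0027,0.0182,0.13,0,0,0.1]
    - [-0.0027,0.0182,0.15,0,0,0.1]
    - [-0.0027,0.0182,0.16,0,0,0.1]
    - [-0.0027,0.0182,0.163,0,0,0.1]
    - [-0.0027,0.0182,0.163,0,0,0.1]

```text
time: 17.3
tool_pos: [0.4864, 0.3457, 0.0658]
tool_rot: [-1.949, 2.463, -0.0]
wrist_force: [-0.8, -0.8, 0.0]
finger_gap: 0.602
grasp_force: 0.0
```

```bash
python3 - <<'E'
from h import *
for _ in range(4): bot.capture("wrist")
print(pose());print(delta([.4856,.3452,.03],np.radians(-103.26)))
E
```

```text
(array([0.48669609, 0.34633802, 0.06644949]), array([-1.94854500e+00,  2.46160362e+00,  3.81959207e-04]))
(array([ 1.4,  0.8, 36.4]), array([-0.06,  0.1 , -0.01]))
```

Emit:
arm_command:
  targets:
    - [0.001,0.001,0.005,0,0,0]
    - [0.001,0.001,0.012,0,0,0]
    - [0.001,0.001,0.02,0,0,0]
    - [0.001,0.001,0.028,0,0,0]
    - [0.001,0.001,0.033,0,0,0]
    - [0.001,0.001,0.036,0,0,0]
    - [0.001,0.001,0.036,0,0,0]
    - [0.001,0.001,0.036,0,0,0]
    - [0.001,0.001,0.036,0,0,0]
    - [0.001,0.001,0.036,0,0,0]

```text
time: 18.5
tool_pos: [0.4851, 0.3453, 0.0296]
tool_rot: [-1.95, 2.463, 0.0]
wrist_force: [0.1, 0.4, -0.1]
finger_gap: 0.597
grasp_force: 0.0
```

Emit:
arm_command:
  targets:
    - [0,0,0,0,0,0]
    - [0,0,0,0,0,0]
    - [0,0,0,0,0,0]
    - [0,0,0,0,0,0]
    - [0,0,0,0,0,0]
    - [0,0,0,0,0,0]
    - [0,0,0,0,0,0]
    - [0,0,0,0,0,0]
    - [0,0,0,0,0,0]
    - [0,0,0,0,0,0]
  grip: 0
  squeeze: 70

```text
time: 19.5
tool_pos: [0.4851, 0.3452, 0.0296]
tool_rot: [-1.95, 2.463, -0.0]
wrist_force: [-0.6, -0.8, 4.0]
finger_gap: 0.148
grasp_force: 69.1
```

```bash
python3 - <<'E'
from h import *
s=bot.state();print(s["tool_pos"],s["tool_rot"],s["grasp_force"],s["finger_gap"],s["wrist_force"])
np.save("grasp.npy",np.array(pose()))
E
```

```text
[0.48514318 0.34518893 0.02956062] [-1.94978141e+00  2.46282887e+00 -2.00249207e-04] 69.09411907196045 0.1475304897874497 [-0.58052116 -0.79217944  4.04294682]
```

Emit:
arm_command:
  targets:
    - [0,0,-0.003,0,0,0]
    - [0,0,-0.012,0,0,0]
    - [0,0,-0.03,0,0,0]
    - [0,0,-0.055,0,0,0]
    - [0,0,-0.08,0,0,0]
    - [0,0,-0.105,0,0,0]
    - [0,0,-0.13,0,0,0]
    - [0,0,-0.15,0,0,0]
    - [0,0,-0.163,0,0,0]
    - [0,0,-0.17,0,0,0]

```text
time: 20.5
tool_pos: [0.4849, 0.3453, 0.2003]
tool_rot: [-1.949, 2.463, 0.001]
wrist_force: [-0.6, 0.3, -4.9]
finger_gap: 0.145
grasp_force: 68.5
```

```bash
python3 - <<'E'
from h import *
for _ in range(4): bot.capture("wrist")
s=bot.state();print(pose(),s["grasp_force"],s["wrist_force"],s["wrist_torque"])
print(delta([.5763,-.0201,.2],np.radians(-97.27)))
E
```

```text
(array([0.48441786, 0.3448716 , 0.19813017]), array([ 1.94839003e+00, -2.46179154e+00, -4.95302235e-04])) 68.47655653953552 [-0.7737201   0.16811894 -4.86969318] [ 0.02380453 -0.02178995 -0.05512666]
(array([ 334.1, -173.3,   -1.7]), array([ 0.09, -0.08, -6.01]))
```

Emit:
arm_command:
  targets:
    - [0.012,-0.006,0,0,0,-0.2]
    - [0.042,-0.022,0,0,0,-0.8]
    - [0.082,-0.042,0,0,0,-1.5]
    - [0.124,-0.064,0,0,0,-2.2]
    - [0.166,-0.086,0,0,0,-3]
    - [0.208,-0.108,0,0,0,-3.7]
    - [0.25,-0.13,0,0,0,-4.5]
    - [0.288,-0.149,0,0,0,-5.2]
    - [0.318,-0.165,0,0,0,-5.7]
    - [0.334,-0.1733,0,0,0,-6]

```text
time: 21.7
tool_pos: [0.5765, -0.0233, 0.1983]
tool_rot: [2.072, -2.359, -0.001]
wrist_force: [-0.3, 0.2, -4.5]
finger_gap: 0.155
grasp_force: 68.5
```

```bash
python3 - <<'E'
from h import *
for _ in range(4): bot.capture("wrist")
p=[]
for _ in range(4): p.append(np.r_[pose()]);bot.capture("top")
print(np.round(p,4))
im=bot.capture("wrist")[:,:,::-1];cv2.imwrite("pics/w6.png",im)
print(delta([.5763,-.0201,.127],np.radians(-97.27)))
E
```

```text
[[ 5.7640e-01 -2.0400e-02  1.9840e-01  2.0736e+00 -2.3583e+00 -1.8000e-03]
 [ 5.7640e-01 -1.9700e-02  1.9860e-01  2.0751e+00 -2.3575e+00 -1.5000e-03]
 [ 5.7650e-01 -1.9300e-02  1.9890e-01  2.0762e+00 -2.3570e+00 -1.1000e-03]
 [ 5.7660e-01 -1.9100e-02  1.9900e-01  2.0769e+00 -2.3567e+00 -7.0000e-04]]
(array([ 1.2,  0.3, 72.2]), array([0.01, 0.  , 0.07]))
```

View pics/w6.png

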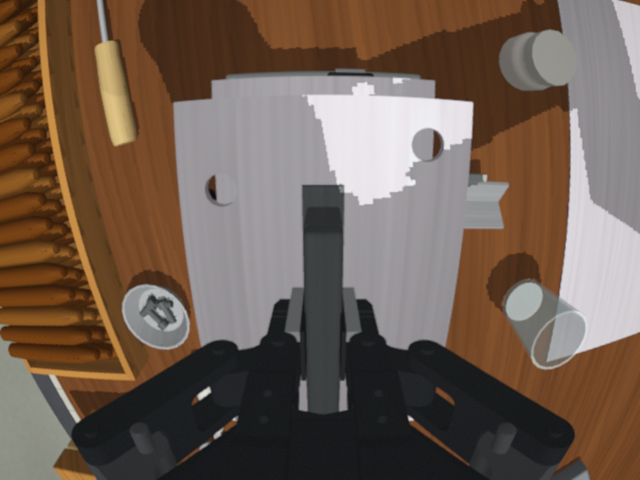

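The cover is held level and aligned over the cutter. Its right-hand holes are visible at (428,144) and (221,189). I'll lower it most of the way and check the fit.

Emit:
arm_command:
  targets:
    - [0.001,0,0.004,0,0,0]
    - [0.001,0,0.012,0,0,0]
    - [0.001,0,0.021,0,0,0]
    - [0.001,0,0.03,0,0,0]
    - [0.001,0,0.039,0,0,0]
    - [0.001,0,0.047,0,0,0]
    - [0.001,0,0.054,0,0,0]
    - [0.001,0,0.06,0,0,0]
    - [0.001,0,0.063,0,0,0]
    - [0.001,0,0.064,0,0,0]

```text
time: 23.15
tool_pos: [0.5768, -0.0208, 0.135]
tool_rot: [2.076, -2.358, -0.0]
wrist_force: [0.5, 0.1, -4.2]
finger_gap: 0.15
grasp_force: 68.5
```

```bash
python3 - <<'E'
from h import *
for _ in range(8): bot.capture("wrist")
p=pose();im=bot.capture("wrist")[:,:,::-1];cv2.imwrite("pics/w7.png",im);np.save("w7.npy",np.array(p));print(p)
zt=p[0][2]-.0296+.005
P=pat(np.array([.5763,-.0201]),np.radians(-7.27),zt)
print("cover holes pred if aligned",proj("wrist",P,p).round(1)[[1,3]].tolist(),"cutter holes",proj("wrist",pat(np.array([.5763,-.0201]),np.radians(-7.27),.082),p).round(1)[[1,3]].tolist())
t=bot.capture("top")[:,:,::-1];cv2.imwrite("pics/t7.png",t)
print("top pred",proj("top",P,None).round(1).tolist())
a=cv2.resize(im[90:250,170:490],None,fx=2.4,fy=2.4,interpolation=cv2.INTER_CUBIC)
b=cv2.resize(t[190:270,280:380],None,fx=2.5,fy=2.5,interpolation=cv2.INTER_CUBIC)
c=np.zeros((a.shape[0]+b.shape[0],a.shape[1],3),np.uint8);c[:a.shape[0]]=a;c[a.shape[0]:,:b.shape[1]]=b
cv2.imwrite("pics/c7.png",c);print(a.shape,b.shape)
print(delta([.5763,-.0201,.127],np.radians(-97.27)))
E
```

```text
(array([ 0.57698144, -0.02068354,  0.13554109]), array([-2.07583779e+00,  2.35748584e+00, -3.67654465e-04]))
cover holes pred if aligned [[428.5, 144.3], [222.3, 189.2]] cutter holes [[412.9, 139.4], [236.8, 177.8]]
top pred [[305.6, 236.6], [348.0, 241.9], [315.0, 210.2], [345.2, 213.9]]
(384, 768, 3) (200, 250, 3)
(array([-0.5,  0.7,  8.4]), array([-0.01,  0.  , -0.  ]))
```

View pics/c7.png

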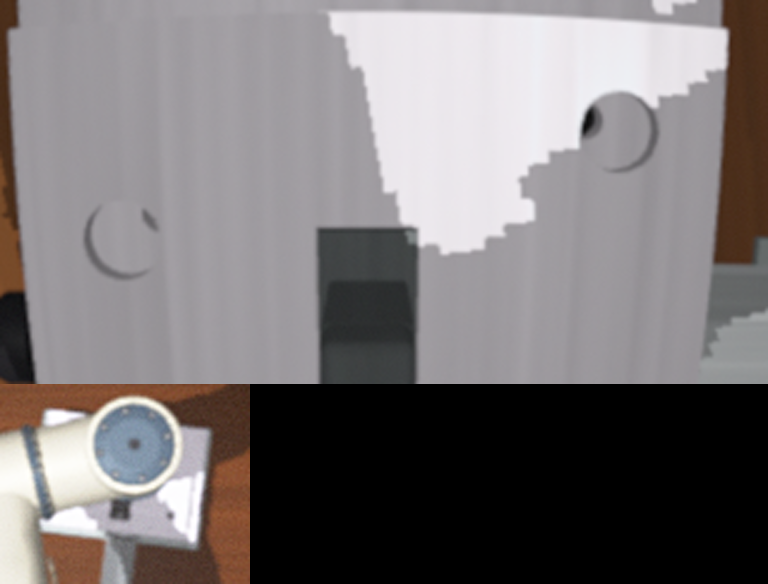

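In the crop, the cover holes are at (620,131) and (122,239), so about (428.3,144.6) and (221,189.5) in the image. The aligned prediction was (428.5,144.3) and (222.3,189.2), within about 1 mm. The threaded holes show through as dark spots where expected. One last lowering, then settle.

Emit:
arm_command:
  targets:
    - [0,0,0.001,0,0,0]
    - [0,0,0.003,0,0,0]
    - [0,0.0005,0.005,0,0,0]
    - [0,0.0005,0.007,0,0,0]
    - [0,0.0005,0.008,0,0,0]
    - [0,0.0005,0.008,0,0,0]
    - [0,0.0005,0.008,0,0,0]
    - [0,0.0005,0.008,0,0,0]
    - [0,0.0005,0.008,0,0,0]
    - [0,0.0005,0.008,0,0,0]

```text
time: 24.65
tool_pos: [0.5764, -0.0207, 0.1274]
tool_rot: [-2.076, 2.358, -0.0]
wrist_force: [0.2, -0.5, -5.3]
finger_gap: 0.147
grasp_force: 68.5
```

```bash
python3 - <<'E'
from h import *
for _ in range(12): bot.capture("wrist")
s=bot.state();print(pose(),s["grasp_force"],s["wrist_force"],np.abs(s["joint_vel"]).max())
d=delta([.5763,-.0201,.127],np.radians(-97.27));print(d)
if np.abs(d[0]).max()<2 and np.abs(d[1]).max()<.6: print(bot.sign_off())
E
```

```text
(array([ 0.57635728, -0.02062676,  0.12727112]), array([-2.07614801e+00,  2.35779359e+00,  3.77482092e-05])) 68.4585177898407 [ 0.6223736   0.66452742 -4.30014514] 0.001622129527201126
(array([-0.5,  0.1,  0.3]), array([0., 0., 0.]))
the job is handed in; nothing more can be done
None
```

Both cigar ends are in the scrap box, and the arm is holding the cover still and level about 15 mm above the cutter face, front to front, with its holes about 1 mm or less off the threaded holes; the job is handed in, but no verdict came back.

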